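# Close the crock with its nested lids, then lift the outer lid alone

## Robot

A 6-joint arm with a two-finger parallel gripper is mounted at the origin on a cart in front of the work surface, level with it; the furniture and walls round the work are solid. World frame = base frame: x ahead of the robot, y to its left, z up, the work surface at z = 0. Lengths are in m, angles in rad, forces in N, time in s.
With the tool pointing down it reaches from about 0.375 to 0.975 m from the base axis. Payload 3.8 kg.
Tool frame: the origin (TCP) lies midway between the tips of the shut fingers; the grasp point (between the pads) lies 19 mm behind it; z points along the fingers, y is the line along which they close (so a half turn about z gives the same grasp; the last joint's range is limited). The gripper opens to 85 mm and grips with 20 to 120 N. Pads are 22 mm wide; open, the fingers measure 114 mm over their backs; the gripper's body (76 mm by 85 mm) begins 54 mm behind the grasp point. The pads swing forward as they close: fully open they stand 13 mm farther back than shut.
Start: joints at [1.101, 0.264, 1.604, -0, 1.274, -0.037], TCP at [0.283, 0.613, 0.211] pointing down, gripper open.
Joint ranges: [-2.63, 2.63], [-0.94, 2.18], [0.31, 2.57], [-1.31, 4.45], [0, 2.66], [-2.55, 2.55]. Speed limits (rad/s): [2.57, 2.57, 3.14, 3.14, 3.14, 3.14].

## Interface

Orientations are given as a rotation vector (axis times angle).
In Python, from workcell import bot gives the robot as it stands.
- The arm moves only by the tool servo_tool, never from a script. Its argument "series" is a list of rows, each a list of 7 numbers: the shift along the world's x, y, z in units of 0.15 m (1.0 is 0.15 m), then the turn, a rotation vector about the world's x, y, z in units of 180 degrees (1.0 is 180 degrees), then the closure, from 0 (fully open) to 1 (shut). A call has 1 to 20 rows; each row is the pose to reach, as a shift and turn from the pose commanded when the call began, turning the shorter way round; what a row does not reach only later rows make up. A row lasts 1/10 s, in which the tool goes at most 50 mm and 8.59 degrees, less where a joint would pass 70% of its speed; a pose out of reach is approached as far as the arm can. A call with a number of a shift or a turn outside -1 to 1 is refused whole. A call with a gripper value outside its range is refused whole. The fingers move at their own pace and stop on an object; "newtons" is the grip in N (left out, the last holds). Time passes only in rows, so rows that repeat a pose let the fingers close. It gives the time, the measured TCP pose, the force, the opening and the grip force at its end, in the units of the state.
- bot.read_state(): the state, without advancing time (a new reading comes with each control period).
- bot.read_camera(name): name is "side" or "top"; returns the picture (400x640x3 uint8, red, green, blue); there is no depth.
- bot.camera_info(name): a dict with "vertical_fov" (degrees; the focal length in pixels is half the picture's height over the tangent of half this angle, whatever the lens; pixels are square), "cx", "cy" (the principal point, pixels), "R" (3x3) and "t" (3): a world point X has camera coordinates R X + t. Camera axes: x right, y down, z forward; pixel columns grow to the right and rows downward; lengths in m; the calibration is good to about 2 mm. A picture is of the moment at which its call begins. camera_info takes no time and is no camera call.
- bot.finish_job(): hands the job in; it is judged then, once.
Trained networks look in the newest picture that a camera, given by its name, has taken for a name from the list of things; names that differ only in an ending like _2 or _b are one class to them, and where a whole thing is asked for, a point or a joint stands for the part that bears it (a point fixed in the world has none). Each returns a list of dicts, best first, with "score" (0 to 1); they miss things now and then, are a little off and sometimes report something else, mostly with a low value. They report only what shows in the picture. A call takes as long as a camera call.
- bot.recognise(target, camera): "box" ([left, top, right, bottom] as shares, 0 to 1, of the picture: columns of its width, rows of its height, round what is visible of it).
- bot.trace(target, camera): "mask" (400x640 bool, what is visible of it) and "box" ([left, top, right, bottom] as shares, 0 to 1, of the picture: columns of its width, rows of its height, round what is visible of it).
- bot.mark_of(target, camera): "at" ([row, column] as shares, 0 to 1, of the picture: columns of its width, rows of its height: a listed point, or the origin of a listed thing).
The state is a dict: "time": time; "q": joint angles; "joint_vel": joint speeds; "joint_torque": joint torques, N m; "tool_pos": TCP position; "tcp_rot": TCP orientation; "wrist_force": force on the tool from outside, world axes, zero at the start; "torque": the same for the moment, N m; "width": opening from 0.0 (shut) to 1.0 (fully open); "grip_force": force on a finger pad.
Only numpy, scipy, OpenCV 4.12 (cv2) and the standard library are available. Lean on these libraries where they do the work, as an engineer would, in place of code of your own. Each camera call takes 0.05 s, during which the arm holds its last target. There are 200 camera calls.

## Task

The crock's two nested lids lie in the basket: take them out together, held by the inner lid's knob and kept level, and lower them gently onto the crock until the inner lid sits fully home in its mouth, and only then let go of the knob. Next take the outer lid by the collar that surrounds the knob and lift it straight up, alone, leaving the inner lid undisturbed in the crock; the job ends holding, so finish with the outer lid still in the gripper, level and still, about 10 cm above the crock. Do not shift the crock, and leave the mandarin, the spice jar and the salt shaker where they are.

Things in the scene. Friction and masses are not known exactly. Their poses are not given: they have to be found in the camera images.
- crock: Loose round blue ceramic crock, open at the top, 85 mm high, outside diameter 104 mm, mouth diameter 92 mm, wall 6 mm, 0.9 kg. It stands upright on the counter. Origin: centre of its underside; z up, so its rim is 85 mm above the origin.
- basket: Low slatted light-wood basket, 170 (x) x 260 (y) x 45 mm high, walls and floor 5 mm, fixed to the counter. Origin: centre of its underside; z up. Position and yaw vary. The nested lids stand in the half towards its own -y, the mandarin in the other.
- inner_lid: Inner lid, loose, about 0.18 kg: white ceramic. Origin: centre of its flange's underside, which rests on the crock's rim when seated (85 mm over the crock's origin); z up its axis. Flange 102 mm across, 5 mm thick. Below it a plug 84 mm across (4 mm play all round in the mouth), chamfered to 72 mm, reaches 14 mm down; in the basket it stands on the plug.
- knob (a point): Centre of the inner lid's black knob, an upright cylinder of 24 mm diameter and 24 mm height on a thin steel stem, 48 mm above the inner lid's origin. It stands up through the outer lid's collar with 7 mm of play, its foot 1 mm above the collar's top. Lifting it lifts both lids.
- outer_lid: Outer lid, loose, about 0.12 kg: brown wooden ring-shaped cover that merely rests on the inner lid's flange. Origin: centre of its roof's underside, 5 mm above the inner lid's origin when nested; z up its axis. Roof 116 mm across, 4 mm thick; a skirt 110 mm inside hangs to 8 mm below the origin, loosely round the flange (4 mm play).
- collar (a point): Centre of the outer lid's round collar, its grip: it rises round the knob from the roof (4 mm above the outer lid's origin) to 30 mm above that origin; this point lies 17 mm above it. Outside diameter 54 mm, hole 38 mm. The knob's top is 25 mm above the collar's top. Lifting the collar lifts the outer lid alone.
- mandarin: Loose mandarin, 52 x 52 x 42 mm, in the basket's +y half; leave alone. Origin at its underside.
- spice_jar: Loose spice jar with red cap, 45 mm diameter, 106 mm high, standing between crock and basket towards the back; leave alone. Origin at its underside.
- salt_pot: Loose salt shaker, 44 mm diameter, 90 mm high, standing between crock and basket towards the robot; leave alone. Origin at its underside.

How it is judged:
On the way, in this order (a step that is already met when the one before it is completed fails the run):
1. both lids, still nested, are out of the basket, held by the knob (z of inner_lid in the frame of basket above 0.07 m and z of outer_lid in the frame of inner_lid between 0.001 and 0.009 m and horizontal distance between outer_lid and inner_lid below 0.012 m and contact force between the fingers and inner_lid above 0.5 N and contact force between each of inner_lid, outer_lid and basket below 0.1 N), for 0.2 s.
2. the inner lid sits fully home in the crock with the outer lid nested on it, and the knob is let go (horizontal distance between inner_lid and crock below 0.008 m and z of inner_lid in the frame of crock between 0.082 and 0.088 m and angle between the z axis of inner_lid and the z axis of crock, either way round below 0.05 rad and z of outer_lid in the frame of inner_lid between 0.001 and 0.009 m and horizontal distance between outer_lid and inner_lid below 0.012 m and contact force between the fingers and inner_lid below 0.1 N), for 0.2 s.
At the end, for the whole second after the job is handed in: Inner lid seated: within 8 mm of the crock's axis, 3 mm of the rim, 0.05 rad of square, fingers off it. Crock upright, moved under 3 cm. Outer lid gripped, still, level to 0.2 rad, touching neither, its roof's underside 65 to 205 mm above the rim, within 5 cm of the crock's axis (horizontal distance between inner_lid and crock below 0.008 m and z of inner_lid in the frame of crock between 0.082 and 0.088 m and angle between the z axis of inner_lid and the z axis of crock, either way round below 0.05 rad and z of outer_lid in the frame of crock between 0.15 and 0.29 m and horizontal distance between outer_lid and crock below 0.05 m and angle between outer_lid's own z axis and vertical below 0.2 rad and linear speed of outer_lid below 0.03 m/s and contact force between the fingers and outer_lid above 0.5 N and contact force between the fingers and inner_lid below 0.1 N and contact force between outer_lid and inner_lid below 0.05 N and contact force between outer_lid and crock below 0.05 N and angle between crock's own z axis and vertical below 0.05 rad and distance of crock from where it was at the start of the episode below 0.03 m); the arm keeps its last pose, push and grip.
It fails at once if the outer lid is parted from the inner lid while the inner lid is not seated in the crock, or the inner lid is raised or tipped out of its seat with it (distance between outer_lid and inner_lid above 0.025 m and (z of inner_lid in the frame of crock above 0.09 m or z of inner_lid in the frame of crock below 0.08 m or horizontal distance between inner_lid and crock above 0.012 m or angle between the z axis of inner_lid and the z axis of crock, either way round above 0.08 rad)).
It fails at once if the inner lid is let go above the crock before it sits in the mouth (dropped or left propped on the rim) (horizontal distance between inner_lid and crock below 0.06 m and z of inner_lid in the frame of crock above 0.094 m and contact force between the fingers and inner_lid below 0.1 N).
It fails at once if a lid is tipped by more than 0.4 rad (angle between any of inner_lid, outer_lid's own z axis and vertical above 0.4 rad).
It fails at once if the crock is shifted by more than 3 cm or tipped by more than 0.2 rad (distance of crock from where it was at the start of the episode above 0.03 m or angle between crock's own z axis and vertical above 0.2 rad).
It fails at once if the mandarin, spice jar or salt shaker is moved by more than 3 cm (distance of any of mandarin, spice_jar, salt_pot from where it was at the start of the episode above 0.03 m).
It also fails if it takes over 51 s, if anything falls off the work surface, if the arm or the gripper's body presses on something with over 40 N, if the wrist force passes 120 N, or if a joint passes its speed limit or range.

## Working session

There is one attempt and no reset: what is moved stays moved. The work goes in short steps, Python scripts to look and compute and a tool call to move; the robot and the scene stay as the last step left them, time stands still between calls to the robot, and variables do not carry over. Pictures are saved under pics/ and viewed, at most 10 in all, crops included, and the job is handed in when it is done.

Besides the shell and the picture viewer there is one more tool, called after "Request:" as name([rows], argument=value, ...), one row to a line, values as JSON. servo_tool: Moves the arm, as the interface text tells. Shifts and turns lie within -1 to 1; 1 stands for 0.15 m of shift or 180 degrees of turn. Its arguments: {"type":"object","properties":{"series":{"type":"array","items":{"type":"array","items":{"type":"number"}}},"newtons":{"type":"number"}},"required":["series"]}

```bash
mkdir -p pics; cat > h.py <<'E'
import numpy as np, cv2
from workcell import bot
def pr(cam,X):
    c=bot.camera_info(cam);R=np.array(c["R"]);t=np.array(c["t"]);f=200/np.tan(np.radians(c["vertical_fov"])/2)
    p=R@np.array(X)+t; return np.array([c["cx"]+f*p[0]/p[2],c["cy"]+f*p[1]/p[2]])
def ray(cam,u,v):
    c=bot.camera_info(cam);R=np.array(c["R"]);t=np.array(c["t"]);f=200/np.tan(np.radians(c["vertical_fov"])/2)
    return -R.T@t, R.T@np.array([(u-c["cx"])/f,(v-c["cy"])/f,1])
def atz(cam,u,v,z):
    o,d=ray(cam,u,v); return o+d*(z-o[2])/d[2]
def tri(a,b):
    A=np.zeros((3,3));B=np.zeros(3)
    rs=[]
    for cam,(u,v) in (("side",a),("top",b)):
        o,d=ray(cam,u,v);d=d/np.linalg.norm(d);P=np.eye(3)-np.outer(d,d);A+=P;B+=P@o;rs.append((P,o))
    X=np.linalg.solve(A,B); return X,[np.linalg.norm(P@(X-o)) for P,o in rs]
def snap(cam,name):
    im=np.array(bot.read_camera(cam)); cv2.imwrite(f"pics/{name}.png",im[:,:,::-1]); return im
def marks(t,cam,n=2):
    return [(round(r["score"],2),round(r["at"][1]*640,1),round(r["at"][0]*400,1)) for r in bot.mark_of(t,cam)[:n]]
E
python3 - <<'E'
from h import *
for c in("side","top"):
    snap(c,c+"0"); i=bot.camera_info(c); print(c,i["vertical_fov"],i["cx"],i["cy"],ray(c,320,200))
for t in["crock","basket","inner_lid","knob","outer_lid","collar","mandarin","spice_jar","salt_pot"]:
    m={c:marks(t,c) for c in("side","top")}; print(t,m)
    if m["side"] and m["top"]: print("   ",tri(m["side"][0][1:],m["top"][0][1:]))
print(bot.read_state())
E
```

```text
side 55.249155613414544 319.811213514446 202.92397087451198 (array([0.34139418, 0.50229272, 0.98473019]), array([ 0.10253192, -0.47341835, -0.87488345]))
top 42.52949430844327 324.0813803874036 196.16410266034677 (array([-0.08743015,  0.17494461,  1.52785395]), array([ 0.34998706, -0.10502662, -0.93091206]))
crock {'side': [(0.96, 298.2, 286.9)], 'top': [(0.6, 250.9, 227.3)]}
    (array([0.45693846, 0.23665985, 0.00815859]), [np.float64(0.0021912477648594938), np.float64(0.002191247764859464)])
basket {'side': [(0.77, 341.9, 152.9)], 'top': [(0.62, 389.9, 193.6)]}
    (array([ 0.43250289, -0.21211342,  0.00787859]), [np.float64(0.008421159820924281), np.float64(0.008421159820924269)])
inner_lid {'side': [(0.6, 349.0, 136.8)], 'top': [(0.49, 406.6, 194.6)]}
    (array([ 0.41510715, -0.26133415,  0.02397416]), [np.float64(0.0012800283333748634), np.float64(0.0012800283333749534)])
knob {'side': [(0.6, 345.8, 127.3)], 'top': [(0.46, 411.4, 184.8)]}
    (array([ 0.43192252, -0.27941802,  0.04697986]), [np.float64(0.0036142606287173757), np.float64(0.0036142606287173727)])
outer_lid {'sid
[... 938 characters left out ...]
4(0.004384672833469546)])
{'time': 1.0, 'q': array([ 1.10109202e+00,  2.63854477e-01,  1.60401251e+00,  1.17714150e-05,
        1.27368465e+00, -3.68952254e-02]), 'joint_vel': array([ 0.00164843,  0.000127  ,  0.0012206 , -0.00029058,  0.00066771,
        0.00098772]), 'joint_torque': array([-1.15223960e-03, -5.15083659e+01, -3.67736471e+01, -1.17487298e-04,
        7.43568453e-04,  4.45608146e-05]), 'tool_pos': array([0.28310321, 0.61275745, 0.21070366]), 'tcp_rot': array([-6.74566106e-01, -3.06831567e+00, -6.67915936e-05]), 'wrist_force': array([ 0.09801761, -0.01467587, -0.59280595]), 'torque': array([-0.06800388, -0.03203107,  0.09594466]), 'grip_force': 0.0, 'width': 0.9989814249923091}
```

View pictures.

View pics/side0.png

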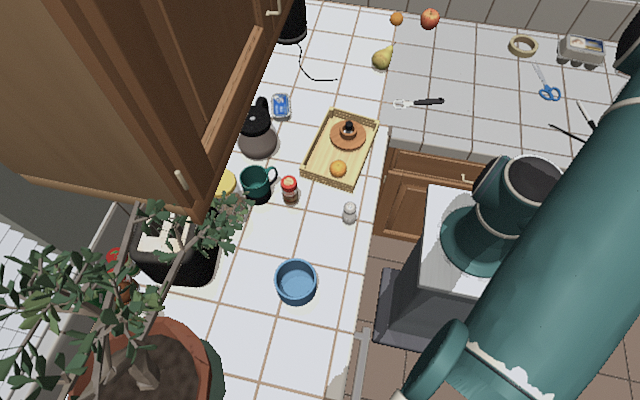

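View pics/top0.png

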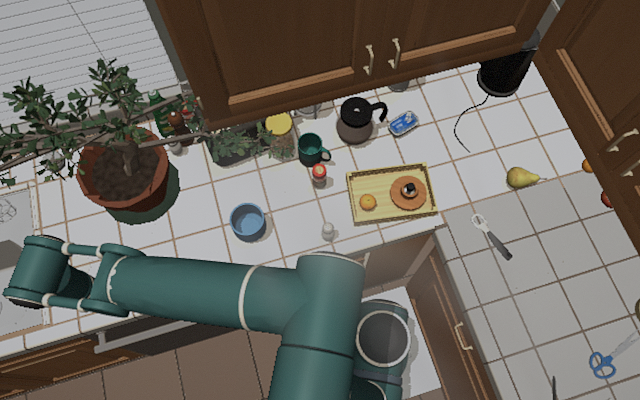

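```bash
cat >> h.py <<'E'
from scipy.optimize import least_squares
def circ(x,y,z,r,n=40):
    a=np.linspace(0,2*np.pi,n,endpoint=False); return np.c_[x+r*np.cos(a),y+r*np.sin(a),np.full(n,z)]
def sil(cam,parts):   # union of convex hulls, supersampled; returns centroid, area
    im=np.zeros((1600,2560),np.uint8)
    for P in parts:
        q=np.array([pr(cam,p) for p in P]); cv2.fillConvexPoly(im,cv2.convexHull(((q+.5)*4*16).astype(np.int32)),1,shift=4)
    m=cv2.moments(im,True); return np.array([m["m10"],m["m01"]])/m["m00"]/4-.5+.125,m["m00"]/16
def cyl(x,y,z0,z1,r): return np.r_[circ(x,y,z0,r),circ(x,y,z1,r)]
def fit(cam,c,model,x0):
    return least_squares(lambda p: sil(cam,model(*p))[0]-c,x0,diff_step=1e-2).x
def cen(mask):
    m=cv2.moments(mask.astype(np.uint8),True); return np.array([m["m10"],m["m01"]])/m["m00"],m["m00"]
M={"crock":lambda x,y:[cyl(x,y,0,.085,.052)],
 "outer_lid":lambda x,y:[cyl(x,y,.016,.028,.058)]+[cyl(x,y,.028,.054,.027)]+[cyl(x,y,.055,.079,.012)],
 "spice_jar":lambda x,y:[cyl(x,y,0,.106,.0225)],"salt_pot":lambda x,y:[cyl(x,y,0,.09,.022)]}
E
python3 - <<'E'
from h import *
g={"crock":(.46,.23),"outer_lid":(.42,-.27),"spice_jar":(.53,-.01),"salt_pot":(.37,.01)}
for cam in("side","top"):
    bot.read_camera(cam)
    for t in g:
        r=bot.trace(t,cam)
        if not r: print(cam,t,None);continue
        m=r[0]["mask"]
        if t=="outer_lid":
            k=bot.trace("knob",cam)
            if k:
                km=k[0]["mask"]; print("knob",cam,cen(km),[round(x["score"],2) for x in k]); m=m|km
            np.save(f"lid_{cam}.npy",m)
        c,a=cen(m); p=fit(cam,c,M[t],g[t]); print(cam,t,round(r[0]["score"],2),c,a,p,sil(cam,M[t](*p))[1])
        if t=="outer_lid" and k: print(atz(cam,*cen(km)[0],.067))
E
```

```text
side crock 0.74 [294.94730392 281.3002451 ] 1632.0 [0.46213509 0.2363674 ] 1747.0625Traceback (most recent call last):
  File "<stdin>", line 14, in <module>
  File "h.py", line 31, in fit
    return least_squares(lambda p: sil(cam,model(*p))[0]-c,x0,diff_step=1e-2).x
           ~~~~~~~~~~~~~^^^^^^^^^^^^^^^^^^^^^^^^^^^^^^^^^^^^^^^^^^^^^^^^^^^^^
    return func(*args, **kwargs)
    result = trf(vector_fun.fun, vector_fun.jac, x0, f0, J0, lb, ub, ftol, xtol,
                 gtol, max_nfev, x_scale, loss_function, tr_solver,
                 tr_options.copy(), verbose, callback=callback_wrapped)
    return trf_no_bounds(
        fun, jac, x0, f0, J0, ftol, xtol, gtol, max_nfev, x_scale,
        loss_function, tr_solver, tr_options, verbose, callback=callback)
    f_new = fun(x_new)
    self._update_fun()
    ~~~~~~~~~~~~~~~~^^
    self.f = self.fun_wrapped(xp_copy(self.x))
             ~~~~~~~~~~~~~~~~^^^^^^^^^^^^^^^^^
    return np.atleast_1d(self.fun(x))
                         ~~~~~~~~^^^
    return self.f(x, *self.args, **self.kwargs)
           ~~~~~~^^^^^^^^^^^^^^^^^^^^^^^^^^^^^^
  File "h.py", line 31, in <lambda>
    return least_squares(lambda p: sil(cam,model(*p))[0]-c,x0,diff_step=1e-2).x
                                   ~~~^^^^^^^^^^^^^^^
  File "h.py", line 27, in sil
    q=np.array([pr(cam,p) for p in P]); cv2.fillConvexPoly(im,cv2.convexHull(((q+.5)*4*16).astype(np.int32)),1,shift=4)
                ~~^^^^^^^
  File "h.py", line 4, in pr
    c=bot.camera_info(cam);R=np.array(c["R"]);t=np.array(c["t"]);f=200/np.tan(np.radians(c["vertical_fov"])/2)
ValueError: time passes only in moves, steps and waits
```

```bash
python3 - <<'E'
s=open('h.py').read()
s=s.replace("def pr(","_C={}\ndef ci(cam):\n    if cam not in _C: _C[cam]=dict(bot.camera_info(cam))\n    return _C[cam]\ndef pr(",1).replace("c=bot.camera_info(cam)","c=ci(cam)")
a=s.index("def fit("); b=s.index("def cen(")
s=s[:a]+'''def fit(cam,c,model,x0):
    p=np.array(x0,float)
    for _ in range(6): p+=(atz(cam,*c,.05)-atz(cam,*sil(cam,model(*p))[0],.05))[:2]
    return p
'''+s[b:]
open('h.py','w').write(s)
E
cat > meas.py <<'E'
from h import *
g={"crock":(.46,.23),"outer_lid":(.42,-.27),"spice_jar":(.53,-.01),"salt_pot":(.37,.01)}
for cam in("side","top"):
    im=np.array(bot.read_camera(cam))
    for t in g:
        r=bot.trace(t,cam)
        if not r: print(cam,t,None);continue
        m=r[0]["mask"]
        if t=="outer_lid":
            k=bot.trace("knob",cam)
            if k:
                km=k[0]["mask"]; print("knob",cam,cen(km),round(k[0]["score"],2),atz(cam,*cen(km)[0],.067)); m=m|km
            x,y=cen(m)[0].astype(int); cv2.imwrite(f"pics/lid_{cam}.png",cv2.resize(im[y-30:y+30,x-40:x+40,::-1],None,fx=6,fy=6,interpolation=0))
        c,a=cen(m); p=fit(cam,c,M[t],g[t]); print(cam,t,round(r[0]["score"],2),c,a,p,sil(cam,M[t](*p))[1])
    r=bot.trace("basket",cam)
    if r: print(cam,"basket",r[0]["score"],cv2.boxPoints(cv2.minAreaRect(np.argwhere(r[0]["mask"])[:,::-1].astype(np.float32))).tolist())
print(bot.read_state()["time"])
E
python3 meas.py
```

```text
side crock 0.76 [295.00849515 281.34283981] 1648.0 [0.461919  0.2364776] 1746.6875
knob side (array([348.12790698, 126.13953488]), 86.0) 0.64 [ 0.42083691 -0.26611307  0.067     ]
side outer_lid 0.92 [347.01284797 134.82226981] 934.0 [ 0.42243382 -0.26972318] 928.1875
side spice_jar 0.61 [337.16049383 167.39917695] 243.0 [ 0.42527689 -0.11679068] 480.0625
side salt_pot 0.81 [348.54295533 212.98969072] 291.0 [0.36610108 0.01815702] 427.3125
side basket 0.85 [[295.6551513671875, 173.862060546875], [325.72412109375, 98.68965148925781], [381.0689697265625, 120.82757568359375], [351.0, 195.99998474121094]]
top crock 0.64 [248.11623932 222.36068376] 1170.0 [0.46339473 0.23808797] 1218.0625
top outer_lid 0.58 [408.50646552 193.68642241] 928.0 [ 0.41923376 -0.26930626] 1043.0
top spice_jar 0.64 [319.4057508  176.28753994] 313.0 [ 0.54323158 -0.01210654] 353.0625
top salt_pot 0.71 [328.19069767 231.42325581] 215.0 [0.36450219 0.01401221] 299.625
top basket 0.62 [[344.84002685546875, 171.8800048828125], [431.08001708984375, 159.55999755859375], [439.0, 215.0], [352.760009765625, 227.32000732421875]]
1.9
```

The side picture shows the lids at about (348,131) in the far half of the basket, the crock at (296,282), the jar at (290,188) and the salt at (349,212). The top picture has the lids at (408,192) and the crock at (248,222). Both cameras put the crock near (0.462, 0.237) and the lids near (0.421, -0.269), agreeing within 3 mm. I'll move towards the basket now.

Request:
servo_tool([
  [0.17,-0.25,0,0,0,-0.023,0],
  [0.33,-0.5,0,0,0,-0.045,0],
  [0.5,-0.75,0,0,0,-0.068,0],
  [0.67,-1,0,0,0,-0.09,0],
])

```text
time: 2.3
tool_pos: [0.3842, 0.4615, 0.2108]
tcp_rot: [1.103, 2.941, 0.0]
wrist_force: [1.0, -0.5, -1.2]
width: 0.999
grip_force: 0.0
```

Request:
servo_tool([
  [0.12,-0.25,0,0,0,-0.023,0],
  [0.23,-0.5,0,0,0,-0.045,0],
  [0.35,-0.75,0,0,0,-0.068,0],
  [0.47,-1,0,0,0,-0.09,0],
])

```text
time: 2.7
tool_pos: [0.4546, 0.3112, 0.2109]
tcp_rot: [1.507, 2.756, 0.001]
wrist_force: [0.3, 0.9, 0.2]
width: 0.999
grip_force: 0.0
```

Request:
servo_tool([
  [0,-0.25,0,0,0,-0.023,0],
  [0,-0.5,0,0,0,-0.045,0],
  [0,-0.75,0,0,0,-0.068,0],
  [0,-1,0,0,0,-0.09,0],
])

```text
time: 3.1
tool_pos: [0.454, 0.1613, 0.2109]
tcp_rot: [1.881, 2.516, 0.001]
wrist_force: [1.2, 0.1, 0.2]
width: 1.0
grip_force: 0.0
```

Request:
servo_tool([
  [0,-0.25,0,0,0,-0.023,0],
  [0,-0.5,0,0,0,-0.045,0],
  [0,-0.75,0,0,0,-0.068,0],
  [0,-1,0,0,0,-0.09,0],
])

```text
time: 3.5
tool_pos: [0.454, 0.0113, 0.211]
tcp_rot: [2.216, 2.226, 0.001]
wrist_force: [1.0, 0.4, 0.2]
width: 0.999
grip_force: 0.0
```

Request:
servo_tool([
  [0,-0.25,0,0,0,-0.023,0],
  [0,-0.5,0,0,0,-0.045,0],
  [0,-0.75,0,0,0,-0.068,0],
  [0,-1,0,0,0,-0.09,0],
])

```text
time: 3.9
tool_pos: [0.454, -0.1388, 0.2111]
tcp_rot: [2.508, 1.891, 0.001]
wrist_force: [1.1, 0.7, 0.3]
width: 0.999
grip_force: 0.0
```

Request:
servo_tool([
  [-0.05,-0.22,0,0,0,-0.023,0],
  [-0.11,-0.44,0,0,0,-0.045,0],
  [-0.16,-0.66,0,0,0,-0.068,0],
  [-0.21,-0.88,0,0,0,-0.09,0],
  [-0.21,-0.88,0,0,0,-0.09,0],
  [-0.21,-0.88,0,0,0,-0.09,0],
])

```text
time: 4.5
tool_pos: [0.4224, -0.2697, 0.2107]
tcp_rot: [-2.748, -1.521, -0.001]
wrist_force: [-0.0, 0.5, -0.4]
width: 0.999
grip_force: 0.0
```

```bash
python3 - <<'E'
from h import *
out=[]
for c in("side","top"):
    im=np.array(bot.read_camera(c)); 
    for X,col in(((.421,-.269,.067),(255,0,0)),((.4224,-.2697,.2107),(0,0,255))):
        u,v=pr(c,X).round().astype(int); im[v,u]=col
    u,v=pr(c,(.4215,-.269,.1)).astype(int); out.append(cv2.resize(im[v-45:v+45,u-45:u+45,::-1],(400,400),interpolation=0))
    for t in("knob","outer_lid"):
        r=bot.trace(t,c); print(c,t,[(round(x["score"],2),cen(x["mask"])) for x in r[:1]],marks(t,c,1))
cv2.imwrite("pics/near1.png",np.hstack(out))
E
```

```text
side knob [(0.66, (array([348.20338983, 125.88135593]), 59.0))] [(0.55, 346.6, 122.7)]
side outer_lid [(0.79, (array([346.88156288, 135.62759463]), 819.0))] [(0.56, 348.9, 136.0)]
top knob [] []
top outer_lid [(0.58, (array([393.4953271 , 188.29906542]), 107.0))] [(0.64, 412.4, 192.8)]
```

View pics/near1.png

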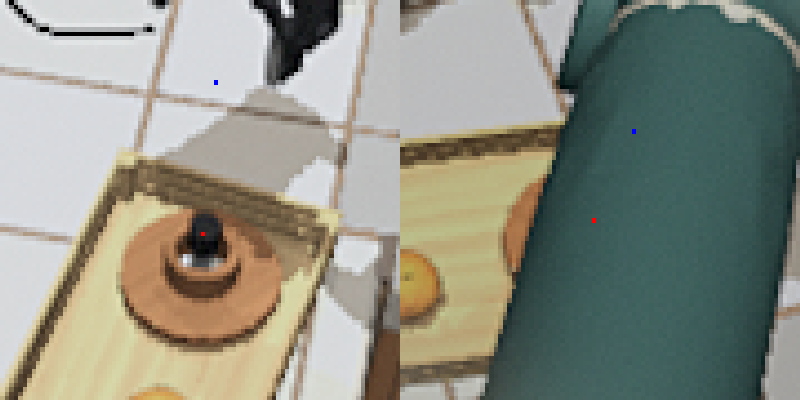

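```bash
python3 - <<'E'
from h import *
im=np.array(bot.read_camera("side"))
print(bot.read_state()["tool_pos"],bot.read_state()["tcp_rot"])
for s in(-1,1):
    for z in(.211,.224,.25):
        u,v=pr("side",(.4224+s*.036,-.2697-s*.0225,z)); print(s,z,u,v); im[int(round(v)),int(round(u))]=(255,0,0)
cv2.imwrite("pics/near2.png",cv2.resize(im[20:170,280:440,::-1],(640,600),interpolation=0))
E
```

```text
[ 0.42273916 -0.26891458  0.21072703] [2.74706411e+00 1.52407632e+00 5.88752360e-05]
-1 0.211 362.9641245476173 98.8442048150891
-1 0.224 363.4576729712044 95.36155678561109
-1 0.25 364.47859459502934 88.15758142768307
1 0.211 340.04326840650947 82.77616954874243
1 0.224 340.2744544557554 79.21274353471212
1 0.25 340.7522343019713 71.84840153164367
```

View pics/near2.png

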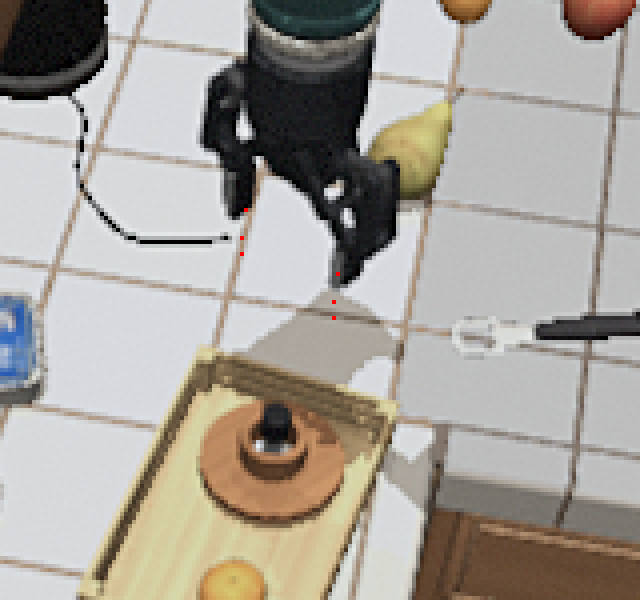

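The side crop shows both open fingers straddling the axis above the knob; the knob's centre is at (348,126) and lands on my estimate. I'll lower now.

Request:
servo_tool([
  [-0.01,0,-0.25,0,0,0,0],
  [-0.01,0,-0.5,0,0,0,0],
  [-0.01,0,-0.7,0,0,0,0],
  [-0.01,0,-0.9,0,0,0,0.2],
  [-0.01,0,-0.95,0,0,0,0.4],
  [-0.01,0,-1,0,0,0,0.5],
  [-0.01,0,-1,0,0,0,0.5],
  [-0.01,0,-1,0,0,0,0.5],
], newtons=40)

```text
time: 5.85
tool_pos: [0.4223, -0.27, 0.0621]
tcp_rot: [2.746, 1.522, 0.002]
wrist_force: [1.2, -0.0, -0.7]
width: 0.5
grip_force: 0.0
```

```bash
python3 - <<'E'
from h import *
im=np.array(bot.read_camera("side"))
s=bot.read_state();print(s["tool_pos"],s["width"],s["wrist_force"])
cv2.imwrite("pics/near3.png",cv2.resize(im[80:180,300:400,::-1],(600,600),interpolation=0))
E
```

```text
[ 0.42235753 -0.27012621  0.06233413] 0.49669863826717964 [ 1.13174981 -0.4646364   0.36870929]
```

View pics/near3.png

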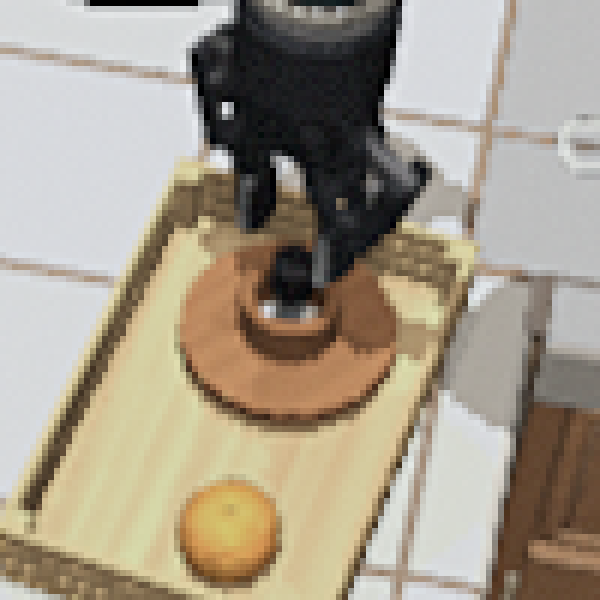

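The crop shows the half-open tips on either side of the knob (left tip at about u=345, right at 354, knob at 348) and a few mm high. I'll lower a little and close.

Request:
servo_tool([
  [0,0,-0.02,0,0,0,0.5],
  [0,0,-0.04,0,0,0,0.6],
  [0,0,-0.04,0,0,0,0.7],
  [0,0,-0.04,0,0,0,0.8],
  [0,0,-0.04,0,0,0,1],
  [0,0,-0.04,0,0,0,1],
  [0,0,-0.04,0,0,0,1],
  [0,0,-0.04,0,0,0,1],
], newtons=50)

```text
time: 6.7
tool_pos: [0.4208, -0.2691, 0.0548]
tcp_rot: [-2.747, -1.523, 0.001]
wrist_force: [-3.4, 2.2, 5.1]
width: 0.234
grip_force: 49.0
```

```bash
python3 - <<'E'
from h import *
im=np.array(bot.read_camera("side"))
s=bot.read_state();print(s["tool_pos"],s["tcp_rot"],s["width"],s["grip_force"],s["wrist_force"])
cv2.imwrite("pics/near4.png",cv2.resize(im[80:180,300:400,::-1],(600,600),interpolation=0))
E
```

```text
[ 0.42087043 -0.26907456  0.05487057] [-2.74717191e+00 -1.52288839e+00  4.49959082e-04] 0.23033522492121278 49.05069824075326 [-4.00409105  2.95932963  5.45238841]
```

View pics/near4.png

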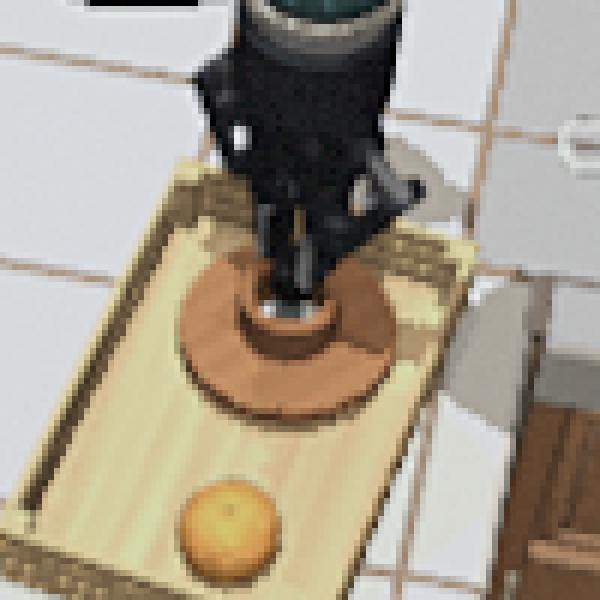

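The crop shows the fingers closed around the knob with the lids unmoved and level. I'll lift gently.

Request:
servo_tool([
  [0,0,0.02,0,0,0,1],
  [0,0,0.05,0,0,0,1],
  [0,0,0.1,0,0,0,1],
  [0,0,0.16,0,0,0,1],
  [0,0,0.22,0,0,0,1],
  [0,0,0.3,0,0,0,1],
  [0,0,0.38,0,0,0,1],
  [0,0,0.46,0,0,0,1],
  [0,0,0.54,0,0,0,1],
  [0,0,0.62,0,0,0,1],
  [0,0,0.7,0,0,0,1],
  [0,0,0.7,0,0,0,1],
  [0,0,0.7,0,0,0,1],
  [0,0,0.7,0,0,0,1],
], newtons=60)

```text
time: 8.15
tool_pos: [0.4206, -0.2689, 0.1589]
tcp_rot: [-2.747, -1.522, 0.001]
wrist_force: [0.4, -0.4, -4.0]
width: 0.224
grip_force: 58.8
```

```bash
python3 - <<'E'
from h import *
out=[]
s=bot.read_state();print(s["tool_pos"],s["width"],s["grip_force"],s["wrist_force"],s["torque"])
for c in("side","top"):
    im=np.array(bot.read_camera(c)); u,v=pr(c,(.421,-.269,.15)).astype(int)
    out.append(cv2.resize(im[v-50:v+50,u-40:u+40,::-1],(400,500),interpolation=0))
    r=bot.trace("outer_lid",c); print(c,[(round(x["score"],2),cen(x["mask"])) for x in r[:1]])
cv2.imwrite("pics/lift.png",np.hstack(out))
E
```

```text
[ 0.42059077 -0.26886478  0.15893913] 0.22442043072218534 58.84883549530059 [ 0.39102013 -0.36450637 -3.95300408] [ 0.01185202 -0.01174712  0.01888285]
side [(0.63, (array([349.35281147, 113.51929438]), 907.0))]
top []
```

View pics/lift.png

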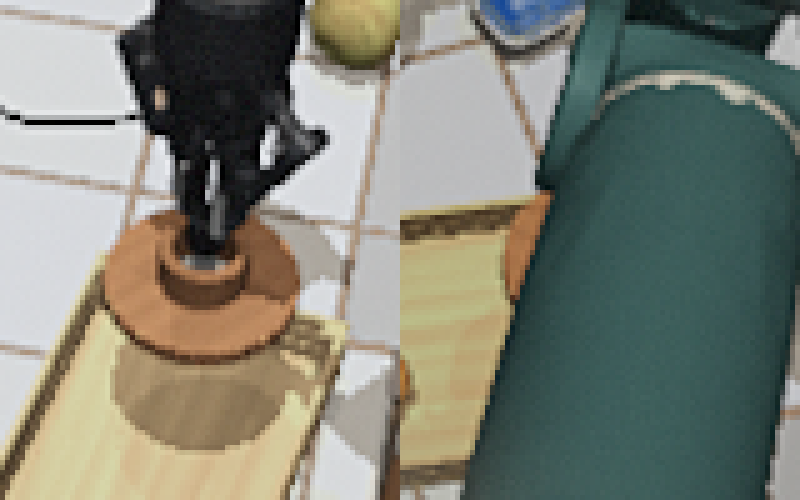

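Both lids are up and level: the picture shows the lid ring 10 cm above the basket with its shadow below, and the load is about 3.5 N. I'll raise further and carry them to the crock gently.

Request:
servo_tool([
  [0,0,0.05,0,0,0,1],
  [0,0,0.15,0,0,0,1],
  [0,0,0.28,0,0,0,1],
  [0,0.03,0.4,0,0,0,1],
  [0.01,0.1,0.47,0,0,0,1],
  [0.02,0.22,0.49,0,0,0,1],
  [0.04,0.38,0.49,0,0,0,1],
  [0.05,0.54,0.49,0,0,0,1],
  [0.06,0.7,0.49,0,0,0,1],
  [0.07,0.85,0.49,0,0,0,1],
  [0.08,1,0.49,0,0,0,1],
])

```text
time: 9.45
tool_pos: [0.4331, -0.1177, 0.2339]
tcp_rot: [2.747, 1.523, 0.001]
wrist_force: [0.4, 0.9, -2.0]
width: 0.22
grip_force: 59.0
```

Request:
servo_tool([
  [0.01,0.16,0,0,0,0,1],
  [0.02,0.32,0,0,0,0,1],
  [0.03,0.49,0,0,0,0,1],
  [0.05,0.66,0,0,0,0,1],
  [0.06,0.83,0,0,0,0,1],
  [0.08,1,0,0,0,0,1],
])

```text
time: 10.05
tool_pos: [0.4448, 0.0323, 0.234]
tcp_rot: [2.747, 1.523, 0.001]
wrist_force: [0.2, -0.5, -4.1]
width: 0.229
grip_force: 59.0
```

Request:
servo_tool([
  [0.01,0.16,0,0,0,0,1],
  [0.02,0.32,0,0,0,0,1],
  [0.03,0.49,0,0,0,0,1],
  [0.05,0.66,0,0,0,0,1],
  [0.06,0.83,0,0,0,0,1],
  [0.08,1,0,0,0,0,1],
])

```text
time: 10.65
tool_pos: [0.4566, 0.1823, 0.2339]
tcp_rot: [-2.747, -1.524, -0.001]
wrist_force: [-0.0, 0.3, -4.4]
width: 0.226
grip_force: 59.0
```

Request:
servo_tool([
  [0.01,0.12,0,0,0,0,1],
  [0.02,0.22,0,0,0,0,1],
  [0.03,0.3,0,0,0,0,1],
  [0.04,0.35,0,0,0,0,1],
  [0.04,0.37,0,0,0,0,1],
  [0.04,0.37,0,0,0,0,1],
  [0.04,0.37,0,0,0,0,1],
  [0.04,0.37,0,0,0,0,1],
])

```text
time: 11.45
tool_pos: [0.4631, 0.2356, 0.2331]
tcp_rot: [2.748, 1.522, -0.0]
wrist_force: [0.0, -0.3, -2.9]
width: 0.227
grip_force: 59.0
```

```bash
cat > held.py <<'E'
from h import *
s=bot.read_state();print(s["time"],s["tool_pos"],s["tcp_rot"],s["width"],s["wrist_force"],s["torque"])
zi=s["tool_pos"][2]-.036
L=lambda x,y:[cyl(x,y,zi-.003,zi+.009,.058),cyl(x,y,zi+.009,zi+.035,.027)]
out=[]
for c in("side","top"):
    im=np.array(bot.read_camera(c)); u,v=pr(c,(*s["tool_pos"][:2],zi)).astype(int)
    out.append(cv2.resize(im[v-60:v+60,u-48:u+48,::-1],(400,500),interpolation=0))
    for t,m,x0 in(("outer_lid",L,s["tool_pos"][:2]),("crock",M["crock"],(.4625,.237))):
        r=bot.trace(t,c)
        if r: q,a=cen(r[0]["mask"]); p=fit(c,q,m,x0); print(c,t,round(r[0]["score"],2),q,a,p,sil(c,m(*p)), "pred at est",sil(c,m(*x0))[0])
cv2.imwrite("pics/held.png",np.hstack(out))
E
python3 held.py
```

```text
11.45 [0.46310153 0.23562942 0.23314488] [ 2.74807804e+00  1.52193216e+00 -3.74713933e-04] 0.22700611163793702 [ 0.0124116  -0.27039943 -2.91790561] [-0.00316038 -0.07120376  0.00894058]
side crock 0.98 [297.03840878 292.42798354] 729.0 [0.45001421 0.26273894] (array([297.026983  , 292.43013401]), 1779.1875) pred at est [294.73153892 281.49053037]
top outer_lid 0.77 [238.48245614 214.40570175] 456.0 [0.43681772 0.25120097] (array([238.4873493 , 214.39597513]), 1404.9375) pred at est [241.79434568 204.29851178]
top crock 0.93 [250.44097222 229.54861111] 576.0 [0.43895556 0.23689234] (array([250.43680996, 229.54538949]), 1222.75) pred at est [248.52274886 222.52965373]
```

View pics/held.png

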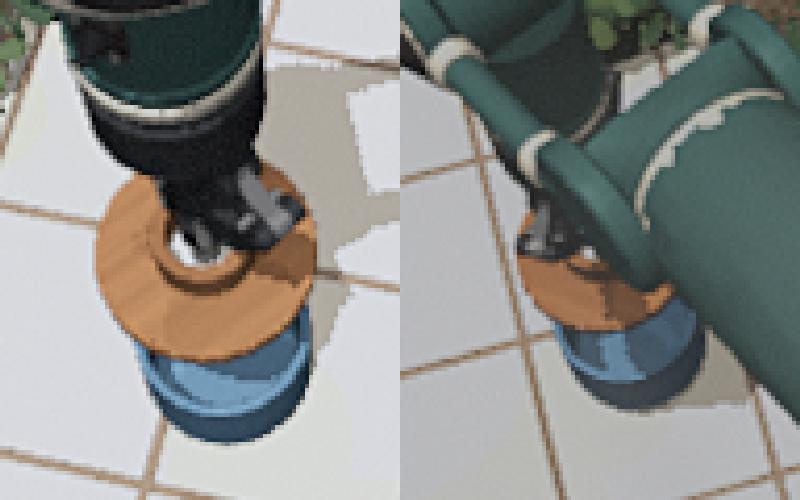

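```bash
cat > heldfit.py <<'E'
from h import *
s=bot.read_state(); T=s["tool_pos"]; zi=T[2]-.036
res=[]
for c,keys in(("side",(0,1,3)),("top",(0,3))):
    im=np.array(bot.read_camera(c)); hsv=cv2.cvtColor(im,cv2.COLOR_RGB2HSV)
    m=cv2.inRange(hsv,(5,90,40),(18,255,255)); 
    q=np.array([pr(c,(T[0]+dx,T[1]+dy,zi)) for dx in(-.08,.08) for dy in(-.08,.08)]); w=np.zeros_like(m)
    a,b=(q.min(0)-8).astype(int),(q.max(0)+8).astype(int); w[a[1]:b[1],a[0]:b[0]]=m[a[1]:b[1],a[0]:b[0]]
    n,lab,st,_=cv2.connectedComponentsWithStats(w); k=1+st[1:,4].argmax(); x,y,ww,hh,ar=st[k]
    res.append((c,keys,np.array([x-.5,x+ww-.5,y-.5,y+hh-.5]),ar))
def box(c,x,y):
    p=np.array([pr(c,X) for X in cyl(x,y,zi-.003,zi+.009,.058)]); return np.array([p[:,0].min(),p[:,0].max(),p[:,1].min(),p[:,1].max()])
for use in(res,res[:1],res[1:]):
    f=lambda p:np.concatenate([(box(c,p[0],p[1])-b)[list(k)] for c,k,b,_ in use])
    r=least_squares(f,T[:2],diff_step=1e-3); print([u[0] for u in use],r.x,r.fun.round(2))
print(T,[(c,b,a) for c,_,b,a in res])
E
python3 heldfit.py
```

```text
['side', 'top'] [0.46373818 0.2340009 ] [-1.09 -0.1  -0.46  0.32  1.67]
['side'] [0.46224819 0.23459642] [-0.5   0.51 -0.03]
['top'] [0.4687096  0.23379031] [0. 0.]
[0.46312932 0.23609006 0.23323103] [('side', array([264.5, 317.5, 238.5, 286.5]), np.int32(1432)), ('top', array([220.5, 258.5, 203.5, 222.5]), np.int32(402))]
```

The held lid is within about 2 mm of the crock's axis and level in both views: the ring in the side view spans columns 264–317, and the crock is right below. I'll lower it now.

Request:
servo_tool([
  [0,0.01,-0.06,0,0,0,1],
  [0,0.01,-0.18,0,0,0,1],
  [0,0.01,-0.32,0,0,0,1],
  [0,0.01,-0.44,0,0,0,1],
  [0,0.01,-0.53,0,0,0,1],
  [0,0.01,-0.59,0,0,0,1],
  [0,0.01,-0.62,0,0,0,1],
  [0,0.01,-0.62,0,0,0,1],
  [0,0.01,-0.62,0,0,0,1],
])

```text
time: 12.75
tool_pos: [0.4637, 0.2381, 0.141]
tcp_rot: [2.748, 1.523, 0.002]
wrist_force: [0.0, 0.1, -3.4]
width: 0.225
grip_force: 59.0
```

Request:
servo_tool([
  [0,0,-0.015,0,0,0,1],
  [0,0,-0.03,0,0,0,1],
  [0,0,-0.045,0,0,0,1],
  [0,0,-0.06,0,0,0,1],
  [0,0,-0.075,0,0,0,1],
  [0,0,-0.085,0,0,0,1],
  [0,0,-0.095,0,0,0,1],
  [0,0,-0.1,0,0,0,1],
  [0,0,-0.1,0,0,0,1],
  [0,0,-0.1,0,0,0,1],
])

```text
time: 13.75
tool_pos: [0.4632, 0.2378, 0.1252]
tcp_rot: [-2.748, -1.523, -0.0]
wrist_force: [-0.6, -0.2, -3.3]
width: 0.227
grip_force: 59.0
```

Request:
servo_tool([
  [0,0,-0.007,0,0,0,1],
  [0,0,-0.014,0,0,0,1],
  [0,0,-0.02,0,0,0,1],
  [0,0,-0.02,0,0,0,1],
  [0,0,-0.02,0,0,0,1],
])

```text
time: 14.25
tool_pos: [0.463, 0.2377, 0.1221]
tcp_rot: [-2.748, -1.523, 0.0]
wrist_force: [0.7, -0.1, -2.9]
width: 0.224
grip_force: 59.0
```

Request:
servo_tool([
  [0,0,-0.005,0,0,0,1],
  [0,0,-0.01,0,0,0,1],
  [0,0,-0.01,0,0,0,1],
  [0,0,-0.01,0,0,0,1],
])

```text
time: 14.65
tool_pos: [0.4631, 0.2379, 0.1209]
tcp_rot: [-2.747, -1.523, -0.0]
wrist_force: [-1.9, 0.1, -1.5]
width: 0.224
grip_force: 59.3
```

Request:
servo_tool([
  [0,0,-0.005,0,0,0,1],
  [0,0,-0.01,0,0,0,1],
  [0,0,-0.01,0,0,0,1],
  [0,0,-0.01,0,0,0,1],
])

```text
time: 15.05
tool_pos: [0.4633, 0.238, 0.1207]
tcp_rot: [-2.748, -1.523, -0.001]
wrist_force: [-5.3, -0.7, 7.7]
width: 0.227
grip_force: 60.5
```

```bash
python3 heldfit.py; python3 - <<'E'
from h import *
s=bot.read_state(); print(s["time"],s["tool_pos"],s["wrist_force"],s["torque"])
E
```

```text
['side', 'top'] [0.46291126 0.23600255] [-1.03  0.19 -0.91 -0.42  1.44]
['side'] [0.46140709 0.237784  ] [-0.63  0.64 -0.04]
['top'] [0.4668774  0.23381689] [0. 0.]
[0.46330564 0.23795897 0.1207384 ] [('side', array([270.5, 317.5, 256.5, 301.5]), np.int32(1107)), ('top', array([227.5, 262.5, 218.5, 235.5]), np.int32(377))]
15.15 [0.46332767 0.23798702 0.12076053] [-3.92379292  0.33768522  7.22429896] [-0.19377645  0.724973    0.04088123]
```

Seating height matches (TCP 0.1207 m against 0.121 expected), with firm contact. I'll ease the push and then open.

Request:
servo_tool([
  [0,0,0.005,0,0,0,1],
  [0,0,0.008,0,0,0,1],
  [0,0,0.008,0,0,0,0.75],
  [0,0,0.008,0,0,0,0.65],
  [0,0,0.008,0,0,0,0.5],
  [0,0,0.008,0,0,0,0.35],
  [0,0,0.008,0,0,0,0.2],
  [0,0,0.008,0,0,0,0.05],
  [0,0,0.008,0,0,0,0.0],
  [0,0,0.008,0,0,0,0.0],
])

```text
time: 16.15
tool_pos: [0.4631, 0.2377, 0.1204]
tcp_rot: [2.748, 1.523, 0.0]
wrist_force: [0.4, 0.3, 0.2]
width: 1.002
grip_force: 0.0
```

```bash
cp held.py h2.py; sed -i 's/zi=s.*/zi=.085/' h2.py heldfit.py; sed -i 's/zi=T\[2\]-.036/zi=.085/' heldfit.py; python3 heldfit.py; python3 h2.py
```

```text
['side', 'top'] [0.46362388 0.23409185] [-1.1   1.08 -1.8  -1.86  1.01]
['side'] [0.46256218 0.23803619] [-1.14  1.15 -0.07]
['top'] [0.4650751  0.22815034] [0. 0.]
[0.46311372 0.23774422 0.1203905 ] [('side', array([270.5, 316.5, 262.5, 301.5]), np.int32(918)), ('top', array([229.5, 262.5, 219.5, 235.5]), np.int32(280))]
16.25 [0.46313782 0.23775742 0.12038884] [2.74765511e+00 1.52312997e+00 7.64728308e-05] 1.0005139502047073 [ 1.14261908 -0.11703237  0.08627726] [0.0125115  0.05957062 0.02933222]
side outer_lid 0.93 [288.64425163 284.02494577] 922.0 [0.47045294 0.25631506] (array([288.64699464, 284.0252926 ]), 1890.375) pred at est [293.55602223 277.3178569 ]
side crock 0.47 [301.94148936 299.65425532] 188.0 [0.43396521 0.27760535] (array([301.93619647, 299.66612208]), 1798.0) pred at est [294.73153892 281.49053037]
top outer_lid 0.58 [248.05405405 228.12012012] 333.0 [0.43108363 0.24076048] (array([248.05664551, 228.11498011]), 1225.6875) pred at est [246.4500078  217.98240462]
top crock 0.54 [252.92307692 236.46703297] 182.0 [0.41549831 0.23499814] (array([252.92220031, 236.46592644]), 1227.8125) pred at est [248.52274886 222.52965373]
```

View pics/held.png

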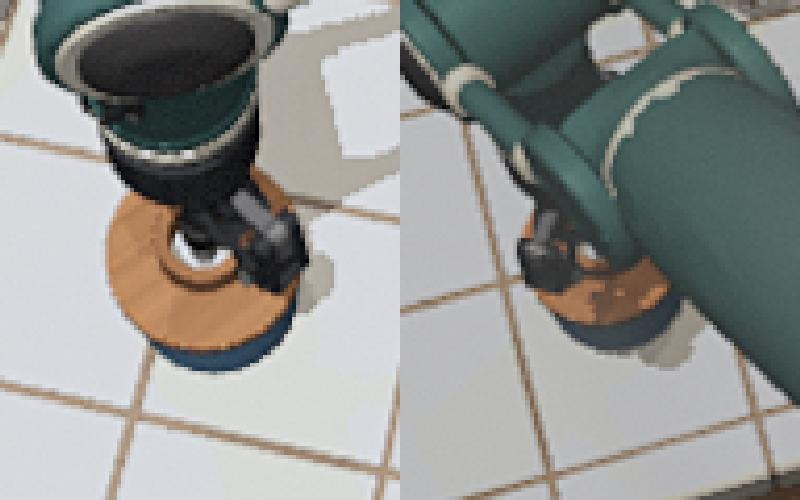

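The crop shows the ring sitting flat and centred on the crock, with the fingers open around the knob. I'll lower to the collar and close.

Request:
servo_tool([
  [0,0,-0.03,0,0,0,0],
  [0,0,-0.06,0,0,0,0],
  [0,0,-0.09,0,0,0,0],
  [0,0,-0.12,0,0,0,0],
  [0,0,-0.15,0,0,0,0],
  [0,0,-0.175,0,0,0,0],
  [0,0,-0.175,0,0,0,0],
  [0,0,-0.175,0,0,0,0],
], newtons=40)

```text
time: 17.35
tool_pos: [0.4631, 0.2377, 0.094]
tcp_rot: [-2.748, -1.523, 0.0]
wrist_force: [-0.1, 0.4, 0.4]
width: 0.997
grip_force: 0.0
```

Request:
servo_tool([
  [0,0,0,0,0,0,0.1],
  [0,0,0,0,0,0,0.2],
  [0,0,0,0,0,0,0.28],
  [0,0,0,0,0,0,0.34],
  [0,0,0,0,0,0,0.4],
  [0,0,0,0,0,0,0.46],
  [0,0,0,0,0,0,0.52],
  [0,0,0,0,0,0,0.6],
  [0,0,0,0,0,0,0.6],
  [0,0,0,0,0,0,0.6],
  [0,0,0,0,0,0,0.6],
], newtons=40)

```text
time: 18.45
tool_pos: [0.4632, 0.2379, 0.0952]
tcp_rot: [-2.748, -1.523, -0.0]
wrist_force: [-3.1, -1.0, 6.9]
width: 0.58
grip_force: 40.2
```

Gripped (the width matches the collar, with the same offset as at the knob). I'll lift straight up, slowly at first.

Request:
servo_tool([
  [0,0,0,0,0,0,0.7],
  [0,0,0.01,0,0,0,0.8],
  [0,0,0.025,0,0,0,0.8],
  [0,0,0.04,0,0,0,0.8],
  [0,0,0.06,0,0,0,0.8],
  [0,0,0.08,0,0,0,0.8],
  [0,0,0.1,0,0,0,0.8],
  [0,0,0.1,0,0,0,0.8],
  [0,0,0.1,0,0,0,0.8],
], newtons=45)

```text
time: 19.35
tool_pos: [0.4632, 0.2378, 0.1093]
tcp_rot: [2.748, 1.523, 0.0]
wrist_force: [0.3, 0.1, -1.2]
width: 0.571
grip_force: 46.6
```

Request:
servo_tool([
  [0,0,0.02,0,0,0,0.8],
  [0,0,0.05,0,0,0,0.8],
  [0,0,0.09,0,0,0,0.8],
  [0,0,0.14,0,0,0,0.8],
  [0,0,0.2,0,0,0,0.8],
  [0,0,0.26,0,0,0,0.8],
  [0,0,0.32,0,0,0,0.8],
  [0,0,0.38,0,0,0,0.8],
  [0,0,0.44,0,0,0,0.8],
  [0,0,0.5,0,0,0,0.8],
  [0,0,0.55,0,0,0,0.8],
  [0,0,0.58,0,0,0,0.8],
  [0,0,0.6,0,0,0,0.8],
  [0,0,0.6,0,0,0,0.8],
  [0,0,0.6,0,0,0,0.8],
  [0,0,0.6,0,0,0,0.8],
  [0,0,0.6,0,0,0,0.8],
])

```text
time: 21.05
tool_pos: [0.4628, 0.2376, 0.1986]
tcp_rot: [-2.748, -1.523, 0.001]
wrist_force: [-0.1, 0.2, -1.5]
width: 0.569
grip_force: 46.6
```

```bash
sed -i 's/zi=.085/zi=.185/' h2.py; python3 h2.py
```

```text
21.05 [0.46282483 0.23762616 0.19864431] [-2.74761188e+00 -1.52309952e+00  1.41420292e-03] 0.5686621960914217 [-0.08593811  0.18313888 -1.45588927] [-0.05518468 -0.00788643  0.01482059]
side outer_lid 0.9 [288.42483171 269.1039641 ] 1337.0 [0.46497154 0.25160413] (array([288.42740337, 269.10294158]), 2270.25) pred at est [291.02717605 263.30486553]
side crock 0.54 [299.2038835 297.4368932] 309.0 [0.44175841 0.273708  ] (array([299.20385695, 297.43697461]), 1791.8125) pred at est [294.73153892 281.49053037]
top outer_lid 0.94 [237.86666667 217.04666667] 300.0 [0.43451746 0.25534252] (array([237.87077779, 217.03557917]), 1387.75) pred at est [241.72640706 206.13043478]
top crock 0.59 [251.90764331 234.53503185] 314.0 [0.42231611 0.2364177 ] (array([251.91093097, 234.52773529]), 1225.875) pred at est [248.52274886 222.52965373]
```

View pics/held.png

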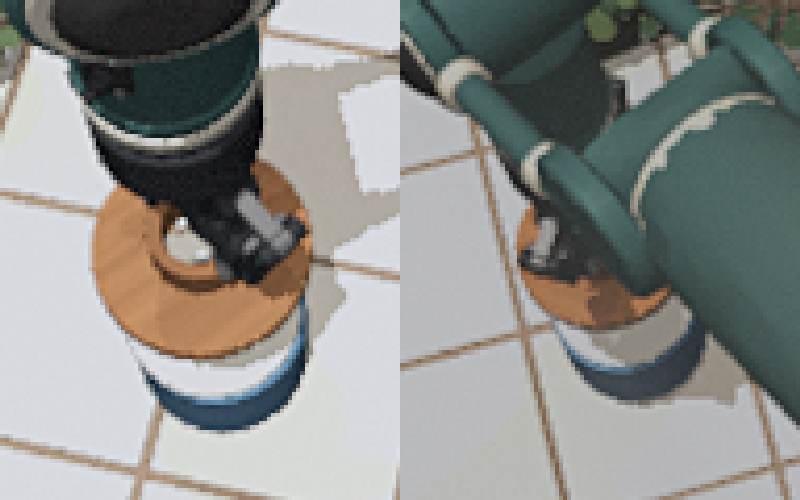

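The picture shows the outer lid held level above the crock, with the white inner lid seated flat in the mouth below it. The load is 1.5 N, which fits the outer lid alone. I'll hand in.

```bash
python3 -c "
from workcell import bot
print(bot.finish_job())"
```

```text
the job is handed in; nothing more can be done
None
```

I handed the job in at about 21 s: the inner lid looks fully seated in the crock, and the gripper holds the outer lid level about 10 cm above it. The hand-in returned no verdict. I did not re-measure the crock, mandarin, spice jar and salt shaker at the end.

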